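# Pin the sliding lid of the snack bin shut

### The job

Slide the lid of the snack bin towards its keeper block until the lid's tongue covers it, then take the lock pin out of its stand and push it down through the tongue and the keeper until its flange is fully home on the tongue, and let go. The keeper's hole must be found by feel: press gently, since more than 30 N between the pin and the bin bruises them, and do not shove or knock over the tumbler or the white tub nearby.

Things in the scene. Friction and masses are not known exactly. Their poses are not given: they have to be found in the camera images.
- bin: White snack bin fixed to the counter, 140 x 200 x 68 mm (its x, y, z), origin at the centre of its underside, z up. An aluminium lid runs on it in two side rails along the bin's y; the rails reach z = 80 mm. Beyond its -y end a steel keeper block is fixed to it.
- keeper_zone (a point): Middle of the range where the keeper's hole can be: bin x = 0, y = -140, z = 70 mm (keeper's flat top, 66 mm in x by 90 mm in y). The real hole is in the middle of the block at bin x = 0, but anywhere up to 12 mm either way along y, not reported; it does not move.
- keeper_low (a point): Point 28 mm below point keeper_zone (bin z = 42 mm), inside the keeper. The hole: vertical through hole, 15 mm across, mouth chamfered 1.5 mm. 6 mm below the keeper's top it holds a rubber friction plug, which the pin pushes down ahead of it with a steady 7 to 8 N over some 20 mm; it does not spring back.
- lid (a joint): How far the lid has slid towards the keeper, in m: 0 fully open, 0.100 at its closed stop; growing moves the lid along the bin's -y. It takes about 2 N to slide and stays where it is left. The holes are in line somewhere between 0.066 and 0.090; from 0.055 on the tongue's hole is over the keeper's top.
- lid_hole (a point): Centre of the hole through the lid's tongue, at the tongue's top face (bin z = 80 mm); 14 mm across, 1.5 mm chamfer. Tongue 46 mm wide, 66 mm long, 8 mm thick, its underside 2 mm above the keeper. In the bin's frame x = 0, y = -62 mm minus the lid's travel. Axes as the bin's.
- lid_handle (a point): Top centre of the lid's black upright handle, at bin z = 120 mm: a bar 52 mm long along the bin's x, 12 mm thick along its y, standing 42 mm above the lid plate (plate top at bin z = 78 mm). It lies 122 mm to the +y side of the tongue's hole.
- pin: Steel lock pin, 60 to 110 g, upright in a wooden stand. Origin: centre of its tip, z up the pin. Nose tapers from 6 to 12 mm diameter over z = 0 to 8 mm, 12 mm round shank to 36 mm, flange 28 mm across from 36 to 40 mm, then a black flat-sided grip 28 mm (x) by 16 mm (y) from 40 to 80 mm. Fully home its flange rests on the tongue, the tip at bin z = 44 mm.
- pin_tip (a point): Centre of the pin's tip (the pin's origin).
- stand: Fixed wooden block 60 x 60 x 40 mm in which the pin is parked, origin at the centre of its underside; loose 16 mm hole at its centre, the pin's flange resting on its top.
- tumbler: Clear plastic tumbler, 72 mm across, 100 mm tall, standing loose on the counter; origin at the centre of its foot. To be left alone.
- tub: White lidded tub, 104 mm across, 125 mm tall, standing loose on the counter; origin at the centre of its foot. To be left alone.
Mind the look-alikes: they are no part of the job. Leave any red or turquoise look-alike of the pin alone.

How it is judged:
By the outcome, as a careful person would: the job done as asked, in the order asked, and still so for the second after the job is handed in, with the robot touching nothing.
It also fails if it takes over 72 s, if anything falls off the work surface, if the arm or the gripper's body presses on something with over 40 N, if the wrist force passes 120 N, or if a joint passes its speed limit or range.

### The arm

A 6-joint arm with a two-finger parallel gripper is mounted at the origin on the work surface. World frame = base frame: x ahead of the robot, y to its left, z up, the work surface at z = 0. Lengths are in m, angles in rad, forces in N, time in s.
With the tool pointing down it reaches from about 0.35 to 0.85 m from the base axis. Payload 8.1 kg.
Tool frame: the origin (TCP) lies midway between the tips of the shut fingers; the grasp point (between the pads) lies 19 mm behind it (r.grip_depth is the distance from the TCP to the grasp point, in m); y points along the fingers, x is the direction in which the jaws open and shut, and the axes are right-handed (so a half turn about y gives the same grasp; the last joint's range is limited). The gripper opens to 93 mm and grips with 3 to 60 N. Pads are 15 mm wide; open, the fingers measure 128 mm over their backs; the gripper's body (75 mm by 188 mm) begins 65 mm behind the grasp point.
Start: joints at [-1.257, 0.13, 1.488, -0, 1.523, -0.085], TCP at [0.233, -0.553, 0.219] pointing down, gripper open.
Joint ranges: [-2.96, 2.96], [-0.89, 2.26], [0.02, 2.5], [-1.34, 4.48], [0, 2.73], [-2.66, 2.66]. Speed limits (rad/s): [2.39, 2.39, 2.79, 3.14, 3.14, 3.14].

### API

Orientations are given as a unit quaternion [x, y, z, w].
In Python, from workcell import r gives the robot as it stands.
- The arm moves only by the tool move_arm, never from a script. Its argument "increments" is a list of rows, each an object with "delta_pos": the shift along the tool's x, y, z in units of 0.3 m (1.0 is 0.3 m), a list of three; "turn": the turn about the tool's y in units of pi rad (1.0 is pi rad). A call has 1 to 20 rows; each row shifts and turns the commanded pose from where the row before left it, along the tool's axes as they then stand; what a row does not reach is not made up. A row lasts 1/12 s, in which the tool goes at most 41.7 mm and 7.16 degrees, less where a joint would pass 70% of its speed; a pose out of reach is approached as far as the arm can. A call with a number of a shift or a turn outside -1 to 1 is refused whole. A call with a gripper value outside its range is refused whole. "grip" is the closure, from 0 (fully open) to 1 (shut), set as the call begins (left out, the last holds). The fingers move at their own pace and stop on an object; "squeeze" is the grip in N (left out, the last holds). Time passes only in rows, so rows that do not move let the fingers close. It gives the time, the measured TCP pose, the force and the opening at its end, in the units of the state.
- r.sense(): the state, without advancing time (a new reading comes with each control period).
- r.camera(name): name is "side" or "top" or "wrist"; returns (picture, depth): 480x640x3 uint8, red, green, blue; 480x640 float32, m along the optical axis (not along the pixel's ray), 0 where there is no reading.
- r.camera_info(name): a dict with "intrinsics" (3x3 intrinsics, pixels), "k1" (the pictures are not rectified: a ray, as slopes to the right and down, at radius r is drawn at 1 + k1 r^2 times it, then the intrinsics apply), "origin" and "attitude" of the camera in the world. Camera axes: x right, y down, z forward; pixel columns grow to the right and rows downward; lengths in m; the calibration is good to about 2 mm. A picture is of the moment at which its call begins: read the wrist's pose just before it. camera_info takes no time and is no camera call; for the wrist camera it gives the pose at the moment of the call.
- r.finish_job(): hands the job in, once; it reports no verdict.
The state is a dict: "time": time; "joint_positions": joint angles; "dq": joint speeds; "joint_torque": joint torques, N m; "tcp_pos": TCP position; "orientation": TCP orientation; "contact_force": force on the tool from outside, world axes, zero at the start; "moment": the same for the moment, N m; "width": finger opening in m.
Only numpy, scipy, OpenCV 4.12 (cv2) and the standard library are available. Lean on these libraries where they do the work, as an engineer would, in place of code of your own. Each camera call takes 0.05 s, during which the arm holds its last target. There are 200 camera calls.

## Working session

There is one attempt and no reset: what is moved stays moved. The work goes in short steps, Python scripts to look and compute and a tool call to move; the robot and the scene stay as the last step left them, time stands still between calls to the robot, and variables do not carry over. Pictures are saved under pics/ and viewed, about 8 in all and at most 12, crops included, and the job is handed in when it is done.

Besides the shell and the picture viewer there is one more tool, called after "Emit:" as name([rows], argument=value, ...), one row to a line, values as JSON. move_arm: Moves the arm, as the interface text tells. Its arguments: {"type":"object","properties":{"increments":{"type":"array","items":{"type":"object","properties":{"delta_pos":{"type":"array","items":{"type":"number","minimum":-1,"maximum":1}},"turn":{"type":"number","minimum":-1,"maximum":1}}}},"grip":{"type":"number"},"squeeze":{"type":"number"}},"required":["increments"]}

```bash
ls; mkdir -p pics; python3 - <<'E'
from workcell import r
import cv2,numpy as np
s=r.sense();print({k:np.round(v,3) for k,v in s.items()})
for n in("side","top","wrist"):
    i=r.camera_info(n);print(n,i)
    p,d=r.camera(n);cv2.imwrite(f"pics/{n}0.png",p[:,:,::-1]);np.savez(f"{n}0.npz",p=p,d=d)
print(r.grip_depth)
E
```

```text
pics
{'time': np.float64(0.0), 'joint_positions': array([-1.257,  0.131,  1.489, -0.   ,  1.523, -0.085]), 'dq': array([ 0.002, -0.   , -0.   ,  0.002,  0.001,  0.001]), 'joint_torque': array([ 1.0000e-03, -5.5984e+01, -4.9176e+01,  7.7000e-02,  3.5000e-02,
       -0.0000e+00]), 'tcp_pos': array([ 0.233, -0.552,  0.218]), 'orientation': array([-0.589,  0.392, -0.391,  0.59 ]), 'contact_force': array([0.505, 0.673, 0.372]), 'moment': array([-0.044,  0.004, -0.039]), 'width': np.float64(0.093)}
side {'intrinsics': array([[484.88587312,   0.        , 324.70695105],
       [  0.        , 484.88587312, 236.19899925],
       [  0.        ,   0.        ,   1.        ]]), 'k1': 0.012052958400473844, 'origin': array([ 0.43798227, -0.72309546,  0.67635393]), 'attitude': array([ 0.90752103, -0.11006711,  0.04937228, -0.40230981])}
top {'intrinsics': array([[587.00612781,   0.        , 326.42279778],
       [  0.        , 587.00612781, 245.37942383],
       [  0.        ,   0.        ,   1.        ]]), 'k1': -0.02820100869537597, 'origin': array([ 0.40432004, -0.09882122,  1.08492526]), 'attitude': array([ 0.70647858, -0.70232562,  0.06239894, -0.06109909])}
wrist {'intrinsics': array([[429.87272391,   0.        , 320.95783009],
       [  0.        , 429.87272391, 236.33794066],
       [  0.        ,   0.        ,   1.        ]]), 'k1': -0.06020560249998296, 'origin': array([ 0.29571654, -0.52475964,  0.38407471]), 'attitude': array([ 0.82681852, -0.54835051, -0.0699338 ,  0.10388513])}
0.0188
```

View pics/top0.png

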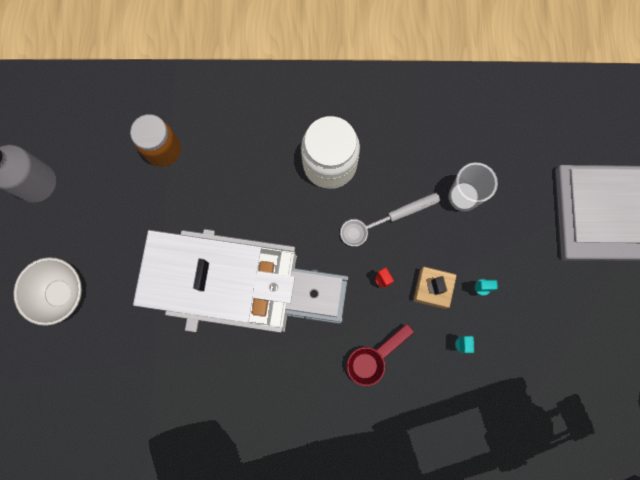

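View pics/side0.png

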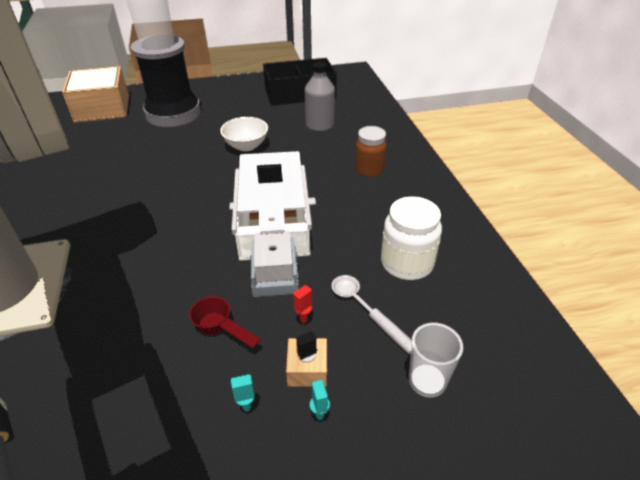

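```bash
cat > h.py <<'E'
import numpy as np,cv2
from scipy.spatial.transform import Rotation as R
from workcell import r
def ray(uv,i):
    K=i["intrinsics"];u=np.atleast_2d(uv).astype(float)
    D=np.array([i["k1"],0,0,0,0.])
    n=cv2.undistortPoints(u[:,None],K,D)[:,0]
    return R.from_quat(i["attitude"]).apply(np.c_[n,np.ones(len(n))])
def onplane(uv,i,z):
    d=ray(uv,i);o=np.array(i["origin"]);return o+d*((z-o[2])/d[:,2])[:,None]
def proj(X,i):
    c=R.from_quat(i["attitude"]).inv().apply(np.atleast_2d(X)-i["origin"])
    return cv2.projectPoints(c,np.zeros(3),np.zeros(3),i["intrinsics"],np.array([i["k1"],0,0,0,0.]))[0][:,0]
def blobs(m,amin=8):
    for c in cv2.findContours(m.astype(np.uint8),cv2.RETR_EXTERNAL,cv2.CHAIN_APPROX_NONE)[0]:
        a=cv2.contourArea(c)
        if a>=amin: yield a,c,cv2.minAreaRect(c)
E
python3 - <<'E'
from h import *
i=r.camera_info("top");p=np.load("top0.npz")["p"]
c=p[215:345,120:510];cv2.imwrite("pics/c1.png",cv2.resize(c[:,:,::-1],None,fx=2.05,fy=2.05,interpolation=cv2.INTER_CUBIC))
print("axes",onplane([[320,240],[420,240],[320,340]],i,0).round(3))
g=p.max(2)
for nm,(x0,x1,y0,y1),z,th in(("handle",(185,220,250,300),.12,70),("keephole",(306,323,286,302),.07,90),("grip",(425,450,272,300),.084,60)):
    for a,cc,rc in blobs(g[y0:y1,x0:x1]<th,6):
        M=cv2.moments(cc);uv=(M["m10"]/M["m00"]+x0,M["m01"]/M["m00"]+y0)
        b=cv2.boxPoints(rc)+[x0,y0]
        W=onplane(b,i,z);print(nm,a,np.round(uv,1),onplane(uv,i,z).round(4),(W[1]-W[0]).round(4),(W[2]-W[1]).round(4))
E
```

```text
axes [[ 0.606 -0.088  0.   ]
 [ 0.607 -0.276  0.   ]
 [ 0.42  -0.09   0.   ]]
handle 252.5 [200.9 274.5] [[0.5245 0.1075 0.12  ]] [ 0.0495 -0.0068  0.    ] [-0.0029 -0.0164  0.    ]
keephole 33.5 [313.6 293.1] [[ 0.4997 -0.0785  0.07  ]] [ 0.0001 -0.0121  0.    ] [-0.0104 -0.0001  0.    ]
grip 55.5 [435.  286.3] [[ 0.5112 -0.2865  0.084 ]] [ 0.0046 -0.0101  0.    ] [-0.0237 -0.0101  0.    ]
```

View pics/c1.png

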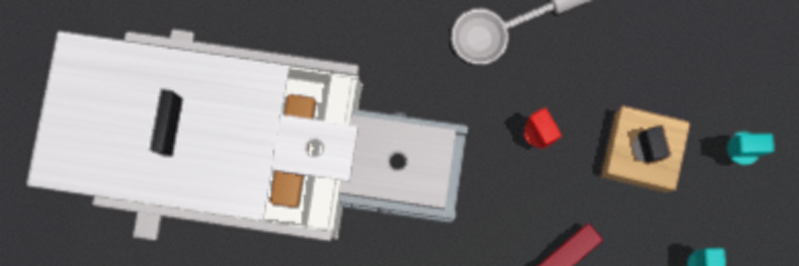

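View pics/wrist0.png

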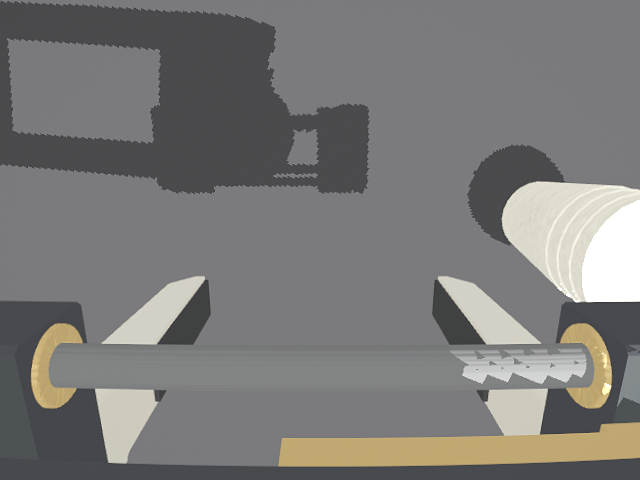

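```bash
cat >> h.py <<'E'
def plan(xyz,jaw=None):
    """turn (units of pi) then shift (units of .3 m) in the turned tool axes"""
    s=r.sense();Q=R.from_quat(s["orientation"]);t=0.
    if jaw is not None:
        v=Q.inv().apply([jaw[0],jaw[1],0]);a=np.arctan2(-v[2],v[0])   # about tool y: x->-z
        a=(a+np.pi/2)%np.pi-np.pi/2;t=a/np.pi;Q=Q*R.from_rotvec([0,a,0])
    d=Q.inv().apply(np.array(xyz)-s["tcp_pos"])/.3
    print("t",round(float(s["time"]),2),"tcp",np.round(s["tcp_pos"],4),"F",np.round(s["contact_force"],1),"q6",round(float(s["joint_positions"][5]),2),"turn",round(t,4),"shift",d.round(4))
    print("axes rows x,y,z:",Q.as_matrix().T.round(3).tolist())
E
python3 - <<'E'
from h import *
i=r.camera_info("top");p=np.load("top0.npz")["p"]
print("tonguehole",onplane([273.2,287.2],i,.08).round(4))
k=np.array([.4997,-.0785]);h=np.array([.5245,.1075]);d=(k-h)/np.linalg.norm(k-h);print("d",d,np.linalg.norm(k-h))
plan([.5245,.1075,.180],d)
print("keeper end corners",onplane([[120+466/2.05,215+128/2.05],[120+452/2.05,215+215/2.05]],i,.07).round(4))
print("look-alikes/tub/tumbler",onplane([[384,277],[485,286],[465,344],[330,175],[464,197]],i,.03).round(3))
E
```

```text
tonguehole [[ 0.5084 -0.0092  0.08  ]]
d [-0.13216372 -0.9912279 ] 0.18764604978522728
t 0.15 tcp [ 0.2328 -0.5525  0.2178] F [-0.4  0.1  0.4] q6 -0.09 turn 0.1691 shift [-2.309   0.1286  0.673 ]
axes rows x,y,z: [[-0.132, -0.991, -0.001], [-0.0, 0.001, -1.0], [0.991, -0.132, -0.001]]
keeper end corners [[ 0.5272 -0.1368  0.07  ]
 [ 0.4538 -0.1251  0.07  ]]
look-alikes/tub/tumbler [[ 0.533 -0.205  0.03 ]
 [ 0.518 -0.387  0.03 ]
 [ 0.414 -0.348  0.03 ]
 [ 0.724 -0.106  0.03 ]
 [ 0.683 -0.355  0.03 ]]
```

Emit:
move_arm([
  {"turn": 0.0338},
  {"turn": 0.0338},
  {"turn": 0.0338},
  {"turn": 0.0338},
  {"turn": 0.0339},
  {"delta_pos": [-0.11,0,0.032]},
  {"delta_pos": [-0.11,0,0.032]},
  {"delta_pos": [-0.11,0,0.032]},
  {"delta_pos": [-0.11,0,0.032]},
  {"delta_pos": [-0.11,0,0.032]},
  {"delta_pos": [-0.11,0,0.032]},
  {"delta_pos": [-0.11,0,0.032]},
  {"delta_pos": [-0.11,0,0.032]},
  {"delta_pos": [-0.11,0,0.032]},
  {"delta_pos": [-0.11,0,0.032]},
  {"delta_pos": [-0.11,0,0.032]},
  {"delta_pos": [-0.11,0,0.032]},
  {"delta_pos": [-0.11,0,0.032]},
  {"delta_pos": [-0.11,0,0.032]},
], grip=0.35)

```text
validation failed for argument at $.in...
```

```bash
python3 - <<'E'
from h import *
plan([.525,.1113,.180],[-.132,-.991])
i=r.camera_info("wrist");p,d=r.camera("wrist");cv2.imwrite("pics/w1.png",p[:,:,::-1]);np.savez("w1.npz",p=p,**{k:i[k] for k in i})
E
```

```text
t 0.15 tcp [ 0.2328 -0.5525  0.2178] F [-0.4  0.1  0.4] q6 -0.09 turn 0.1691 shift [-2.3217  0.1286  0.6733]
axes rows x,y,z: [[-0.132, -0.991, -0.001], [-0.0, 0.001, -1.0], [0.991, -0.132, -0.001]]
```

View pics/w1.png

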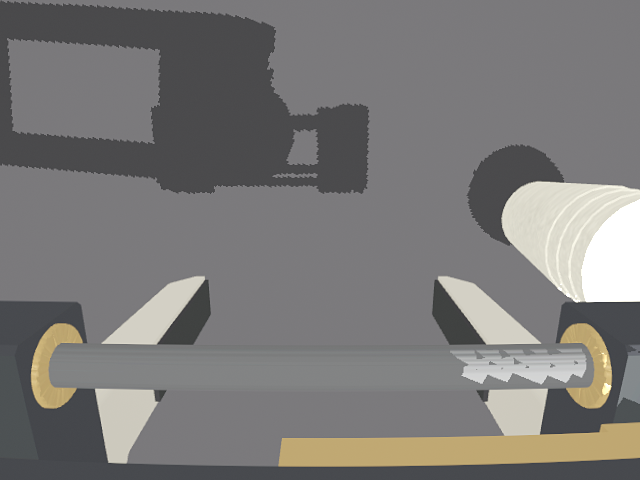

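Emit:
move_arm([
  {"delta_pos": [0,0,0],"turn": 0.0338},
  {"delta_pos": [0,0,0],"turn": 0.0338},
  {"delta_pos": [0,0,0],"turn": 0.0338},
  {"delta_pos": [0,0,0],"turn": 0.0338},
  {"delta_pos": [0,0,0],"turn": 0.0339},
  {"delta_pos": [-0.11,0,0.032],"turn": 0},
  {"delta_pos": [-0.11,0,0.032],"turn": 0},
  {"delta_pos": [-0.11,0,0.032],"turn": 0},
  {"delta_pos": [-0.11,0,0.032],"turn": 0},
  {"delta_pos": [-0.11,0,0.032],"turn": 0},
  {"delta_pos": [-0.11,0,0.032],"turn": 0},
  {"delta_pos": [-0.11,0,0.032],"turn": 0},
  {"delta_pos": [-0.11,0,0.032],"turn": 0},
  {"delta_pos": [-0.11,0,0.032],"turn": 0},
  {"delta_pos": [-0.11,0,0.032],"turn": 0},
  {"delta_pos": [-0.11,0,0.032],"turn": 0},
  {"delta_pos": [-0.11,0,0.032],"turn": 0},
  {"delta_pos": [-0.11,0,0.032],"turn": 0},
  {"delta_pos": [-0.11,0,0.032],"turn": 0},
], grip=0.35)

```text
time: 1.78
tcp_pos: [0.4275, -0.111, 0.2187]
orientation: [0.466, -0.532, 0.532, -0.466]
contact_force: [0.8, -0.3, 0.8]
width: 0.0609
```

```bash
python3 - <<'E'
from h import *
i=r.camera_info("wrist");p,d=r.camera("wrist");cv2.imwrite("pics/w2.png",p[:,:,::-1])
np.savez("w2.npz",p=p,**i);print(i["origin"])
plan([.525,.1113,.180],[-.132,-.991])
E
```

```text
[ 0.49503653 -0.11881949  0.38509647]
t 1.83 tcp [ 0.4294 -0.106   0.2187] F [0.4 4.8 0.2] q6 1.34 turn 0.0009 shift [-0.7598  0.1319  0.2201]
axes rows x,y,z: [[-0.132, -0.991, -0.003], [0.002, 0.003, -1.0], [0.991, -0.132, 0.001]]
```

View pics/w2.png

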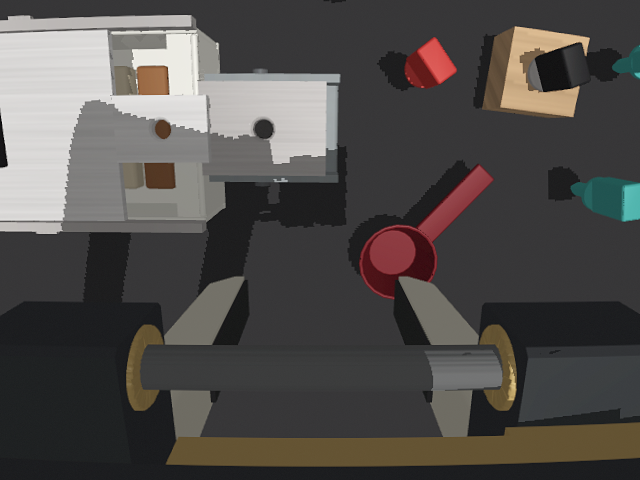

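```bash
python3 - <<'E'
from h import *
z=np.load("w2.npz");i={k:z[k] for k in("intrinsics","origin","attitude")};i["k1"]=float(z["k1"])
d=np.array([-.132,-.991,0])
T=onplane([163,129],i,.08)[0];K=onplane([263,129],i,.07)[0];E=onplane([327,125],i,.07)[0];N=onplane([209,129],i,.08)[0]
print("T",T.round(4),"K",K.round(4),"T->K",(K-T)@d,"K->end",(E-K)@d,"T->tongue end",(N-T)@d)
print("K top/bot edge",onplane([[263,81],[263,178]],i,.07).round(4))
E
```

```text
T [ 0.5085 -0.0096  0.08  ] K [ 0.4989 -0.0775  0.07  ] T->K 0.06860591606899143 K->end 0.04570057584926998 T->tongue end 0.03234698264469259
K top/bot edge [[ 0.5313 -0.0828  0.07  ]
 [ 0.4643 -0.0719  0.07  ]]
```

Emit:
move_arm([
  {"delta_pos": [-0.0844,0,0.0245],"turn": 0},
  {"delta_pos": [-0.0844,0,0.0245],"turn": 0},
  {"delta_pos": [-0.0844,0,0.0245],"turn": 0},
  {"delta_pos": [-0.0844,0,0.0245],"turn": 0},
  {"delta_pos": [-0.0844,0,0.0245],"turn": 0},
  {"delta_pos": [-0.0844,0,0.0245],"turn": 0},
  {"delta_pos": [-0.0844,0,0.0245],"turn": 0},
  {"delta_pos": [-0.0844,0,0.0245],"turn": 0},
  {"delta_pos": [-0.0844,0,0.0245],"turn": 0},
  {"delta_pos": [0,0,0],"turn": 0},
  {"delta_pos": [0,0,0],"turn": 0},
  {"delta_pos": [0,0.06,0],"turn": 0},
  {"delta_pos": [0,0.06,0],"turn": 0},
  {"delta_pos": [0,0.05,0],"turn": 0},
  {"delta_pos": [0,0,0],"turn": 0},
  {"delta_pos": [0,0,0],"turn": 0},
  {"delta_pos": [0,0,0],"turn": 0},
])

```text
time: 3.25
tcp_pos: [0.5233, 0.1037, 0.1687]
orientation: [0.465, -0.532, 0.532, -0.466]
contact_force: [-0.8, 0.3, 0.7]
width: 0.0603
```

```bash
python3 - <<'E'
from h import *
plan([.5246,.1115,.090],[-.132,-.991])
E
```

```text
t 3.25 tcp [0.5233 0.1037 0.1687] F [-0.8  0.3  0.7] q6 1.8 turn -0.0003 shift [-0.0262  0.2624  0.0007]
axes rows x,y,z: [[-0.132, -0.991, -0.0], [0.001, -0.0, -1.0], [0.991, -0.132, 0.001]]
```

Emit:
move_arm([
  {"delta_pos": [-0.0262,0.03,0],"turn": 0},
  {"delta_pos": [0,0.06,0],"turn": 0},
  {"delta_pos": [0,0.06,0],"turn": 0},
  {"delta_pos": [0,0.06,0],"turn": 0},
  {"delta_pos": [0,0.05,0],"turn": 0},
  {"delta_pos": [0,0,0],"turn": 0},
  {"delta_pos": [0,0,0],"turn": 0},
])

```text
time: 3.83
tcp_pos: [0.5235, 0.1125, 0.0893]
orientation: [-0.466, 0.532, -0.532, 0.466]
contact_force: [-0.0, -0.7, -0.2]
width: 0.0603
```

Emit:
move_arm([
  {"delta_pos": [0,0,0],"turn": 0},
  {"delta_pos": [0,0,0],"turn": 0},
  {"delta_pos": [0,0,0],"turn": 0},
  {"delta_pos": [0,0,0],"turn": 0},
  {"delta_pos": [0,0,0],"turn": 0},
  {"delta_pos": [0,0,0],"turn": 0},
], grip=1, squeeze=10)

```text
time: 4.33
tcp_pos: [0.5242, 0.1123, 0.09]
orientation: [0.466, -0.532, 0.532, -0.466]
contact_force: [-1.0, -0.6, 0.4]
width: 0.0251
```

```bash
python3 - <<'E'
from h import *
s=r.sense();T=np.array([.5085,-.0095]);h=T+.122*np.array([.132,.991])
print(h,(s["tcp_pos"][:2]-h)@np.array([-.132,-.991]))
plan(np.r_[h+.069*np.array([-.132,-.991]),s["tcp_pos"][2]],[-.132,-.991])
E
```

```text
[0.524604 0.111402] -0.000802073016090106
t 4.33 tcp [0.5242 0.1123 0.09  ] F [-1.  -0.6  0.4] q6 1.82 turn -0.0 shift [ 0.2326 -0.      0.0018]
axes rows x,y,z: [[-0.132, -0.991, -0.0], [0.001, 0.0, -1.0], [0.991, -0.132, 0.001]]
```

Emit:
move_arm([
  {"delta_pos": [0,0,0],"turn": 0},
  {"delta_pos": [0,0,0],"turn": 0},
  {"delta_pos": [0,0,0],"turn": 0},
  {"delta_pos": [0,0,0],"turn": 0},
])

```text
time: 4.67
tcp_pos: [0.524, 0.1122, 0.0897]
orientation: [-0.466, 0.532, -0.532, 0.466]
contact_force: [-0.6, -0.0, 0.4]
width: 0.0119
```

Emit:
move_arm([
  {"delta_pos": [0.02,0,0],"turn": 0},
  {"delta_pos": [0.03,0,0],"turn": 0},
  {"delta_pos": [0.03,0,0],"turn": 0},
  {"delta_pos": [0.03,0,0],"turn": 0},
  {"delta_pos": [0.03,0,0],"turn": 0},
  {"delta_pos": [0.03,0,0],"turn": 0},
  {"delta_pos": [0.03,0,0],"turn": 0},
  {"delta_pos": [0.02,0,0],"turn": 0},
  {"delta_pos": [0.01,0,0],"turn": 0},
  {"delta_pos": [0,0,0],"turn": 0},
  {"delta_pos": [0,0,0],"turn": 0},
  {"delta_pos": [0,0,0],"turn": 0},
])

```text
time: 5.67
tcp_pos: [0.5141, 0.0422, 0.0896]
orientation: [-0.466, 0.532, -0.532, 0.465]
contact_force: [-5.4, -1.7, 5.1]
width: 0.0121
```

```bash
python3 - <<'E'
from h import *
s=r.sense();T=np.array([.5085,-.0095]);h=T+.122*np.array([.132,.991])
print((s["tcp_pos"][:2]-h)@np.array([-.132,-.991]),s["width"])
plan([.51,.05,.2])
i=r.camera_info("top");p,_=r.camera("top");cv2.imwrite("pics/t2.png",cv2.resize(p[215:345,220:420,::-1],None,fx=4,fy=4,interpolation=cv2.INTER_CUBIC));np.savez("t2.npz",p=p)
E
```

```text
0.06993103424119936 0.012123902875847501
t 5.67 tcp [0.5141 0.0422 0.0896] F [-5.4 -1.7  5.1] q6 1.69 turn 0.0 shift [-0.0233 -0.3679 -0.0173]
axes rows x,y,z: [[-0.133, -0.991, 0.001], [-0.002, -0.001, -1.0], [0.991, -0.133, -0.001]]
```

View pics/t2.png

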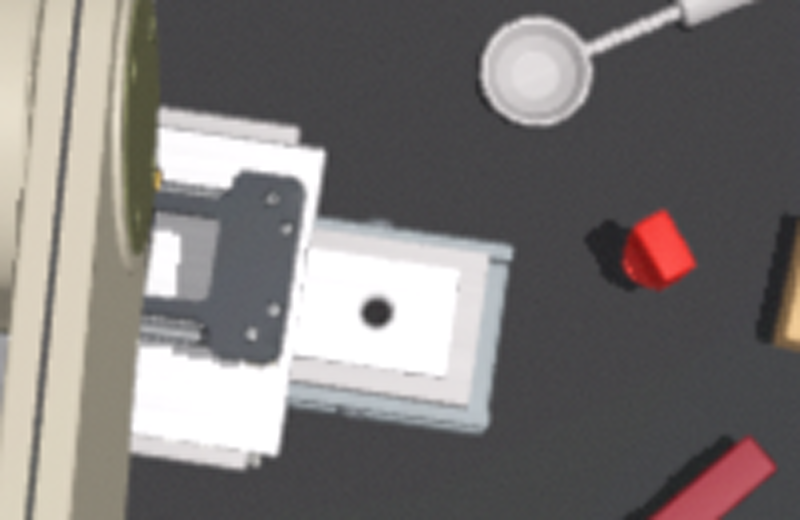

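Emit:
move_arm([
  {"delta_pos": [0,0,0],"turn": 0},
  {"delta_pos": [0,0,0],"turn": 0},
  {"delta_pos": [0,0,0],"turn": 0},
  {"delta_pos": [0,-0.04,0],"turn": 0},
  {"delta_pos": [0,-0.1,0],"turn": 0},
  {"delta_pos": [0,-0.12,0],"turn": 0},
  {"delta_pos": [0,-0.12,0],"turn": 0},
  {"delta_pos": [0,-0.05,0],"turn": 0},
], grip=0.5)

```text
time: 6.38
tcp_pos: [0.5171, 0.0437, 0.2254]
orientation: [0.464, -0.53, 0.534, -0.468]
contact_force: [0.4, -0.1, 0.6]
width: 0.0462
```

```bash
python3 - <<'E'
from h import *
i=r.camera_info("top")
p=np.load("t2.npz")["p"];g=p.max(2).astype(int)
for th in(80,110,140):
  for a,c,rc in blobs(g[284:302,305:323]<th,6):
    M=cv2.moments(c);print(th,a,rc[1],onplane([305+M["m10"]/M["m00"],284+M["m01"]/M["m00"]],i,.08).round(4))
p=np.load("top0.npz")["p"]
plan([.45,-.26,.22],[.392,-.92])
E
```

```text
80 18.0 (4.949747085571289, 4.949747085571289) [[ 0.4993 -0.0789  0.08  ]]
110 24.0 (5.0, 6.0) [[ 0.4996 -0.079   0.08  ]]
140 29.5 (6.0, 6.0) [[ 0.4992 -0.0791  0.08  ]]
t 6.38 tcp [0.5171 0.0437 0.2254] F [ 0.4 -0.1  0.6] q6 1.69 turn -0.1703 shift [ 0.8437  0.0165 -0.6026]
axes rows x,y,z: [[0.392, -0.92, 0.003], [0.008, -0.0, -1.0], [0.92, 0.392, 0.007]]
```

Emit:
move_arm([
  {"delta_pos": [0,0,0],"turn": -0.0341},
  {"delta_pos": [0,0,0],"turn": -0.0341},
  {"delta_pos": [0,0,0],"turn": -0.0341},
  {"delta_pos": [0,0,0],"turn": -0.034},
  {"delta_pos": [0,0,0],"turn": -0.034},
  {"delta_pos": [0.0844,0,-0.06],"turn": 0},
  {"delta_pos": [0.0844,0,-0.06],"turn": 0},
  {"delta_pos": [0.0844,0,-0.06],"turn": 0},
  {"delta_pos": [0.0844,0,-0.06],"turn": 0},
  {"delta_pos": [0.0844,0,-0.06],"turn": 0},
  {"delta_pos": [0.0844,0,-0.06],"turn": 0},
  {"delta_pos": [0.0844,0,-0.06],"turn": 0},
  {"delta_pos": [0.0844,0,-0.06],"turn": 0},
  {"delta_pos": [0.0844,0,-0.06],"turn": 0},
  {"delta_pos": [0.0844,0,-0.06],"turn": 0},
  {"delta_pos": [0,0,0],"turn": 0},
  {"delta_pos": [0,0,0],"turn": 0},
  {"delta_pos": [0,0,0],"turn": 0},
])

```text
time: 7.88
tcp_pos: [0.4485, -0.2594, 0.2192]
orientation: [-0.59, 0.39, -0.39, 0.59]
contact_force: [0.2, -0.4, -0.2]
width: 0.0466
```

```bash
python3 - <<'E'
from h import *
i=r.camera_info("wrist");p,d=r.camera("wrist")
np.savez("w3.npz",p=p,d=d,**i)
plan([.51,-.287,.22],[.392,-.92])
u=proj([.51,-.287,.084],i)[0];print(u)
cv2.imwrite("pics/w3.png",p[:,:,::-1])
E
```

```text
t 7.93 tcp [ 0.4487 -0.2589  0.2191] F [-0.2 -0.   0.1] q6 0.55 turn 0.0001 shift [ 0.1662 -0.0031  0.1513]
axes rows x,y,z: [[0.392, -0.92, -0.0], [0.0, 0.0, -1.0], [0.92, 0.392, 0.0]]
[394.02064873 160.58705985]
```

View pics/w3.png

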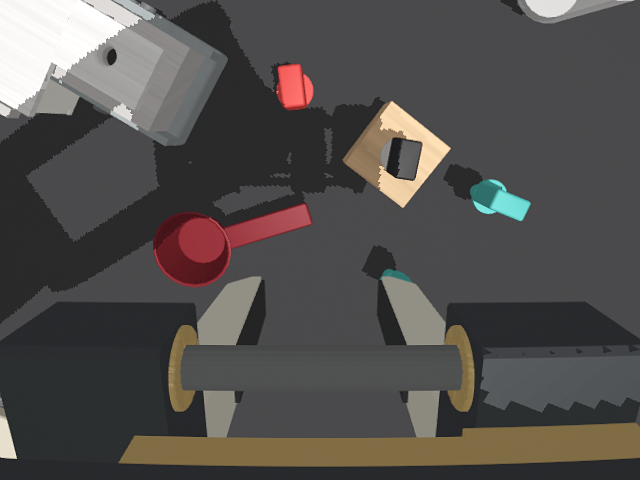

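```bash
python3 - <<'E'
from h import *
z=np.load("w3.npz");i={k:z[k] for k in("intrinsics","origin","attitude")};i["k1"]=float(z["k1"]);d=z["d"]
v,u=np.mgrid[120:200,360:450];uv=np.c_[u.ravel(),v.ravel()]
ry=ray(uv,i);X=i["origin"]+ry*d[v.ravel(),u.ravel()][:,None]
m=(X[:,2]>.078)&(X[:,2]<.095);print(m.sum(),np.median(X[m,2]))
P=X[m];mm=m.reshape(80,90)
rc=max(blobs(mm,20),key=lambda b:b[0])[2];W=onplane(cv2.boxPoints(rc)+[360,120],i,.084)
print(P[:,:2].mean(0),W.mean(0),W[1]-W[0],W[2]-W[1])
for a,b in((0,1),(1,2)):
    e=W[b]-W[a];print(np.linalg.norm(e),np.degrees(np.arctan2(e[1],e[0])))
c=W.mean(0);e1,e2=W[1]-W[0],W[2]-W[1];thin=e1 if np.linalg.norm(e1)<np.linalg.norm(e2) else e2;thin/=np.linalg.norm(thin)
plan([c[0],c[1],.1],thin[:2])
# stand centre via top face z .04
m=(X[:,2]>.034)&(X[:,2]<.043);print("stand",X[m][:,:2].min(0)/2+X[m][:,:2].max(0)/2)
E
```

```text
969 0.08403844950937711
[ 0.51463667 -0.29480513] [ 0.51449602 -0.29482525  0.084     ] [0.02744605 0.0067246  0.        ] [ 0.00361443 -0.01640403  0.        ]
0.028257842483355645 13.766922009013886
0.01679750496961924 -77.57409917060247
t 7.93 tcp [ 0.4487 -0.2589  0.2191] F [-0.2 -0.   0.1] q6 0.55 turn 0.0593 shift [0.1641 0.3969 0.1883]
axes rows x,y,z: [[0.215, -0.977, -0.0], [0.0, 0.0, -1.0], [0.977, 0.215, 0.0]]
stand [ 0.51287113 -0.29777277]
```

Emit:
move_arm([
  {"delta_pos": [0,0,0],"turn": 0.0297},
  {"delta_pos": [0,0,0],"turn": 0.0296},
  {"delta_pos": [0.082,0,0.0942],"turn": 0},
  {"delta_pos": [0.0821,0,0.0941],"turn": 0},
  {"delta_pos": [0,0,0],"turn": 0},
  {"delta_pos": [0,0.1,0],"turn": 0},
  {"delta_pos": [0,0.1,0],"turn": 0},
  {"delta_pos": [0,0.1,0],"turn": 0},
  {"delta_pos": [0,0.1,0],"turn": 0},
  {"delta_pos": [0,0,0],"turn": 0},
  {"delta_pos": [0,0,0],"turn": 0},
  {"delta_pos": [0,0,0],"turn": 0},
])

```text
time: 8.93
tcp_pos: [0.5153, -0.2954, 0.1008]
orientation: [-0.551, 0.442, -0.444, 0.551]
contact_force: [0.0, 0.0, 0.2]
width: 0.0469
```

```bash
python3 - <<'E'
from h import *
plan([.5145,-.2948,.048],[.215,-.977])
E
```

```text
t 8.93 tcp [ 0.5153 -0.2954  0.1008] F [0.  0.  0.2] q6 0.75 turn 0.0003 shift [-0.0028  0.176  -0.0025]
axes rows x,y,z: [[0.215, -0.977, 0.001], [0.002, -0.001, -1.0], [0.977, 0.215, 0.001]]
```

Emit:
move_arm([
  {"delta_pos": [0,0.05,0],"turn": 0},
  {"delta_pos": [-0.002,0.05,-0.002],"turn": 0},
  {"delta_pos": [0,0.05,0],"turn": 0},
  {"delta_pos": [0,0.026,0],"turn": 0},
  {"delta_pos": [0,0,0],"turn": 0},
  {"delta_pos": [0,0,0],"turn": 0},
])

```text
time: 9.43
tcp_pos: [0.5143, -0.2956, 0.0475]
orientation: [-0.551, 0.442, -0.444, 0.551]
contact_force: [0.4, 0.3, 1.0]
width: 0.0469
```

Emit:
move_arm([
  {"delta_pos": [0,0,0],"turn": 0},
  {"delta_pos": [0,0,0],"turn": 0},
  {"delta_pos": [0,0,0],"turn": 0},
  {"delta_pos": [0,0,0],"turn": 0},
  {"delta_pos": [0,0,0],"turn": 0},
  {"delta_pos": [0,0,0],"turn": 0},
  {"delta_pos": [0,0,0],"turn": 0},
  {"delta_pos": [0,0,0],"turn": 0},
], grip=1, squeeze=40)

```text
time: 10.1
tcp_pos: [0.5137, -0.2954, 0.0462]
orientation: [0.551, -0.443, 0.443, -0.551]
contact_force: [-0.5, -0.6, 2.9]
width: 0.0157
```

Emit:
move_arm([
  {"delta_pos": [0,-0.03,0],"turn": 0},
  {"delta_pos": [0,-0.08,0],"turn": 0},
  {"delta_pos": [0,-0.12,0],"turn": 0},
  {"delta_pos": [0,-0.12,0],"turn": 0},
  {"delta_pos": [0,-0.12,0],"turn": 0},
  {"delta_pos": [0,-0.03,0],"turn": 0},
  {"delta_pos": [0,0,0],"turn": 0},
])

```text
time: 10.68
tcp_pos: [0.5154, -0.2964, 0.2003]
orientation: [-0.551, 0.441, -0.446, 0.551]
contact_force: [0.8, -0.2, -0.3]
width: 0.0157
```

```bash
python3 - <<'E'
from h import *
plan([.445,-.10,.2])
E
```

```text
t 10.68 tcp [ 0.5154 -0.2964  0.2003] F [ 0.8 -0.2 -0.3] q6 0.75 turn 0.0 shift [-0.6897 -0.0029 -0.0886]
axes rows x,y,z: [[0.215, -0.977, 0.005], [0.006, -0.004, -1.0], [0.977, 0.215, 0.005]]
```

Emit:
move_arm([
  {"delta_pos": [-0.06,0,-0.008],"turn": 0},
  {"delta_pos": [-0.1,0,-0.014],"turn": 0},
  {"delta_pos": [-0.11,0,-0.014],"turn": 0},
  {"delta_pos": [-0.11,0,-0.014],"turn": 0},
  {"delta_pos": [-0.11,0,-0.014],"turn": 0},
  {"delta_pos": [-0.1,0,-0.014],"turn": 0},
  {"delta_pos": [-0.07,0,-0.008],"turn": 0},
  {"delta_pos": [-0.03,0,-0.003],"turn": 0},
  {"delta_pos": [0,0,0],"turn": 0},
  {"delta_pos": [0,0,0],"turn": 0},
  {"delta_pos": [0,0,0],"turn": 0},
])

```text
time: 11.6
tcp_pos: [0.443, -0.0996, 0.1952]
orientation: [0.551, -0.443, 0.443, -0.551]
contact_force: [0.7, 0.8, -0.6]
width: 0.0161
```

```bash
python3 - <<'E'
from h import *
i=r.camera_info("wrist");p,d=r.camera("wrist")
np.savez("w4.npz",p=p,d=d,**i)
u=proj([[.4993,-.079,.08]],i)[0];print(u);plan([.4993,-.0788,.13])
cv2.imwrite("pics/w4.png",p[:,:,::-1])
E
```

```text
[310.59651982 140.72817057]
t 11.65 tcp [ 0.4431 -0.0997  0.1953] F [-0.8  0.3 -1.3] q6 1.02 turn 0.0 shift [-0.0281  0.2176  0.1982]
axes rows x,y,z: [[0.214, -0.977, -0.0], [-0.001, -0.0, -1.0], [0.977, 0.214, -0.001]]
```

View pics/w4.png

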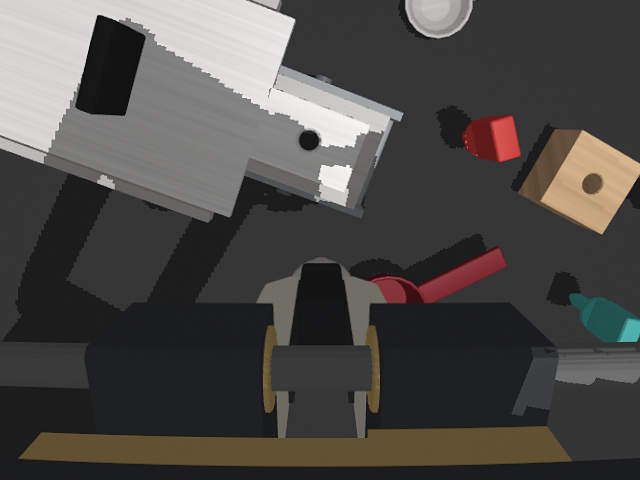

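```bash
python3 - <<'E'
from h import *
z=np.load("w4.npz");i={k:z[k] for k in("intrinsics","origin","attitude")};i["k1"]=float(z["k1"]);p=z["p"]
g=p.max(2)[122:160,292:330]
for th in(40,60,75):
  for a,c,rc in blobs(g<th,60):
    M=cv2.moments(c);print(th,a,np.round(rc[1],1),rc[2],onplane([292+M["m10"]/M["m00"],122+M["m01"]/M["m00"]],i,.08).round(4))
E
```

```text
40 239.0 [17. 18.] 90.0 [[ 0.4992 -0.0777  0.08  ]]
60 276.0 [18. 19.] 90.0 [[ 0.4994 -0.0776  0.08  ]]
75 281.5 [18. 19.] 90.0 [[ 0.4995 -0.0776  0.08  ]]
```

Emit:
move_arm([
  {"delta_pos": [-0.007,0,0.049],"turn": 0},
  {"delta_pos": [-0.007,0,0.049],"turn": 0},
  {"delta_pos": [-0.007,0,0.05],"turn": 0},
  {"delta_pos": [-0.007,0,0.05],"turn": 0},
  {"delta_pos": [0,0,0],"turn": 0},
  {"delta_pos": [0,0.07,0],"turn": 0},
  {"delta_pos": [0,0.07,0],"turn": 0},
  {"delta_pos": [0,0.06,0],"turn": 0},
  {"delta_pos": [0,0,0],"turn": 0},
  {"delta_pos": [0,0,0],"turn": 0},
  {"delta_pos": [0,0,0],"turn": 0},
])

```text
time: 12.57
tcp_pos: [0.4995, -0.0784, 0.1369]
orientation: [-0.551, 0.443, -0.444, 0.551]
contact_force: [-0.1, 1.0, -0.5]
width: 0.0156
```

```bash
python3 - <<'E'
from h import *
plan([.4993,-.0788,.13])
E
```

```text
t 12.57 tcp [ 0.4995 -0.0784  0.1369] F [-0.1  1.  -0.5] q6 1.1 turn 0.0 shift [ 0.001   0.0229 -0.0009]
axes rows x,y,z: [[0.214, -0.977, 0.0], [0.001, -0.0, -1.0], [0.977, 0.214, 0.001]]
```

Emit:
move_arm([
  {"delta_pos": [0,0.01,0],"turn": 0},
  {"delta_pos": [0,0.01,0],"turn": 0},
  {"delta_pos": [0,0.01,0],"turn": 0},
  {"delta_pos": [0,0.01,0],"turn": 0},
  {"delta_pos": [0,0.01,0],"turn": 0},
  {"delta_pos": [0,0.005,0],"turn": 0},
  {"delta_pos": [0,0,0],"turn": 0},
  {"delta_pos": [0,0,0],"turn": 0},
])

```text
time: 13.23
tcp_pos: [0.499, -0.0777, 0.1192]
orientation: [0.551, -0.443, 0.443, -0.551]
contact_force: [-0.5, 0.3, -1.2]
width: 0.0156
```

Emit:
move_arm([
  {"delta_pos": [0,0.003,0],"turn": 0},
  {"delta_pos": [0,0.003,0],"turn": 0},
  {"delta_pos": [0,0,0],"turn": 0},
])

```text
time: 13.48
tcp_pos: [0.4991, -0.0777, 0.1174]
orientation: [0.551, -0.443, 0.443, -0.551]
contact_force: [-0.5, -0.5, -0.5]
width: 0.0157
```

Emit:
move_arm([
  {"delta_pos": [0,0.004,0],"turn": 0},
  {"delta_pos": [0,0.004,0],"turn": 0},
  {"delta_pos": [0,0,0],"turn": 0},
  {"delta_pos": [0,0,0],"turn": 0},
])

```text
time: 13.82
tcp_pos: [0.4991, -0.0777, 0.115]
orientation: [0.551, -0.443, 0.443, -0.551]
contact_force: [0.2, 0.5, -1.3]
width: 0.0161
```

Emit:
move_arm([
  {"delta_pos": [0,0.003,0],"turn": 0},
  {"delta_pos": [0,0.003,0],"turn": 0},
  {"delta_pos": [0,0,0],"turn": 0},
  {"delta_pos": [0,0,0],"turn": 0},
])

```text
time: 14.15
tcp_pos: [0.4991, -0.0779, 0.1132]
orientation: [0.551, -0.443, 0.443, -0.551]
contact_force: [-0.5, -1.5, -1.0]
width: 0.0156
```

Emit:
move_arm([
  {"delta_pos": [0,0.003,0],"turn": 0},
  {"delta_pos": [0,0.003,0],"turn": 0},
  {"delta_pos": [0,0,0],"turn": 0},
  {"delta_pos": [0,0,0],"turn": 0},
])

```text
time: 14.48
tcp_pos: [0.499, -0.0778, 0.1114]
orientation: [0.551, -0.443, 0.443, -0.551]
contact_force: [-0.5, -1.7, -1.3]
width: 0.0157
```

Emit:
move_arm([
  {"delta_pos": [0,0.003,0],"turn": 0},
  {"delta_pos": [0,0.003,0],"turn": 0},
  {"delta_pos": [0,0,0],"turn": 0},
  {"delta_pos": [0,0,0],"turn": 0},
])

```text
time: 14.82
tcp_pos: [0.4991, -0.0777, 0.1096]
orientation: [0.551, -0.443, 0.443, -0.551]
contact_force: [-0.3, -1.6, -1.6]
width: 0.0159
```

Emit:
move_arm([
  {"delta_pos": [0,0.003,0],"turn": 0},
  {"delta_pos": [0,0.003,0],"turn": 0},
  {"delta_pos": [0,0,0],"turn": 0},
  {"delta_pos": [0,0,0],"turn": 0},
])

```text
time: 15.15
tcp_pos: [0.4991, -0.0777, 0.1078]
orientation: [0.551, -0.443, 0.443, -0.551]
contact_force: [-0.6, -2.4, -1.6]
width: 0.0158
```

Emit:
move_arm([
  {"delta_pos": [0,0.003,0],"turn": 0},
  {"delta_pos": [0,0.003,0],"turn": 0},
  {"delta_pos": [0,0,0],"turn": 0},
  {"delta_pos": [0,0,0],"turn": 0},
])

```text
time: 15.48
tcp_pos: [0.4992, -0.0777, 0.1061]
orientation: [-0.551, 0.443, -0.443, 0.551]
contact_force: [-1.4, -1.4, 0.4]
width: 0.0158
```

Emit:
move_arm([
  {"delta_pos": [0,0.004,0],"turn": 0},
  {"delta_pos": [0,0.004,0],"turn": 0},
  {"delta_pos": [0,0,0],"turn": 0},
  {"delta_pos": [0,0,0],"turn": 0},
])

```text
time: 15.82
tcp_pos: [0.4993, -0.0778, 0.1043]
orientation: [-0.551, 0.443, -0.443, 0.551]
contact_force: [-2.5, -0.9, 5.7]
width: 0.0156
```

Emit:
move_arm([
  {"delta_pos": [0,0.004,0],"turn": 0},
  {"delta_pos": [0,0.004,0],"turn": 0},
  {"delta_pos": [0,0,0],"turn": 0},
  {"delta_pos": [0,0,0],"turn": 0},
])

```text
time: 16.15
tcp_pos: [0.4993, -0.0778, 0.1018]
orientation: [-0.551, 0.443, -0.443, 0.551]
contact_force: [-3.3, -1.8, 5.0]
width: 0.016
```

Emit:
move_arm([
  {"delta_pos": [0,0.004,0],"turn": 0},
  {"delta_pos": [0,0.004,0],"turn": 0},
  {"delta_pos": [0,0,0],"turn": 0},
  {"delta_pos": [0,0,0],"turn": 0},
])

```text
time: 16.48
tcp_pos: [0.4993, -0.0778, 0.0994]
orientation: [-0.551, 0.443, -0.443, 0.551]
contact_force: [-2.1, -1.0, 4.7]
width: 0.0158
```

Emit:
move_arm([
  {"delta_pos": [0,0.004,0],"turn": 0},
  {"delta_pos": [0,0.004,0],"turn": 0},
  {"delta_pos": [0,0.004,0],"turn": 0},
  {"delta_pos": [0,0,0],"turn": 0},
  {"delta_pos": [0,0,0],"turn": 0},
])

```text
time: 16.9
tcp_pos: [0.4993, -0.0778, 0.0958]
orientation: [-0.551, 0.443, -0.443, 0.551]
contact_force: [-2.6, -1.0, 5.5]
width: 0.016
```

Emit:
move_arm([
  {"delta_pos": [0,0.004,0],"turn": 0},
  {"delta_pos": [0,0.004,0],"turn": 0},
  {"delta_pos": [0,0.004,0],"turn": 0},
  {"delta_pos": [0,0,0],"turn": 0},
  {"delta_pos": [0,0,0],"turn": 0},
])

```text
time: 17.32
tcp_pos: [0.4993, -0.0778, 0.0921]
orientation: [-0.551, 0.443, -0.443, 0.551]
contact_force: [-3.5, -0.9, 3.9]
width: 0.0158
```

Emit:
move_arm([
  {"delta_pos": [0,0.003,0],"turn": 0},
  {"delta_pos": [0,0.003,0],"turn": 0},
  {"delta_pos": [0,0,0],"turn": 0},
  {"delta_pos": [0,0,0],"turn": 0},
])

```text
time: 17.65
tcp_pos: [0.4993, -0.0778, 0.0903]
orientation: [-0.551, 0.443, -0.443, 0.551]
contact_force: [-4.5, -1.6, 6.0]
width: 0.0158
```

Emit:
move_arm([
  {"delta_pos": [0,0.003,0],"turn": 0},
  {"delta_pos": [0,0,0],"turn": 0},
  {"delta_pos": [0,0.003,0],"turn": 0},
  {"delta_pos": [0,0,0],"turn": 0},
  {"delta_pos": [0,0,0],"turn": 0},
])

```text
time: 18.07
tcp_pos: [0.4993, -0.0778, 0.0885]
orientation: [-0.551, 0.443, -0.443, 0.551]
contact_force: [-3.6, -1.3, 6.2]
width: 0.0158
```

Emit:
move_arm([
  {"delta_pos": [0,0.002,0],"turn": 0},
  {"delta_pos": [0,0,0],"turn": 0},
  {"delta_pos": [0,0,0],"turn": 0},
])

```text
time: 18.32
tcp_pos: [0.4993, -0.0778, 0.088]
orientation: [-0.551, 0.443, -0.443, 0.551]
contact_force: [-3.9, -0.9, 5.8]
width: 0.0159
```

Emit:
move_arm([
  {"delta_pos": [0,0.002,0],"turn": 0},
  {"delta_pos": [0,0,0],"turn": 0},
  {"delta_pos": [0,0,0],"turn": 0},
])

```text
time: 18.57
tcp_pos: [0.4993, -0.0778, 0.0874]
orientation: [-0.551, 0.443, -0.443, 0.551]
contact_force: [-4.4, -1.1, 6.6]
width: 0.0157
```

Home contact is expected about here; continuing in 0.6 mm steps until the force rises.

Emit:
move_arm([
  {"delta_pos": [0,0.002,0],"turn": 0},
  {"delta_pos": [0,0,0],"turn": 0},
  {"delta_pos": [0,0,0],"turn": 0},
])

```text
time: 18.82
tcp_pos: [0.4993, -0.0778, 0.0868]
orientation: [-0.551, 0.443, -0.443, 0.551]
contact_force: [-3.9, -0.9, 5.8]
width: 0.0159
```

Emit:
move_arm([
  {"delta_pos": [0,0.0015,0],"turn": 0},
  {"delta_pos": [0,0,0],"turn": 0},
  {"delta_pos": [0,0,0],"turn": 0},
])

```text
time: 19.07
tcp_pos: [0.4993, -0.0778, 0.0863]
orientation: [-0.551, 0.443, -0.443, 0.551]
contact_force: [-3.2, -1.6, 5.7]
width: 0.0164
```

Emit:
move_arm([
  {"delta_pos": [0,0.0015,0],"turn": 0},
  {"delta_pos": [0,0,0],"turn": 0},
  {"delta_pos": [0,0,0],"turn": 0},
])

```text
time: 19.32
tcp_pos: [0.4994, -0.0778, 0.0862]
orientation: [-0.551, 0.443, -0.443, 0.551]
contact_force: [-4.2, -1.4, 8.4]
width: 0.0159
```

Emit:
move_arm([
  {"delta_pos": [0,0.0015,0],"turn": 0},
  {"delta_pos": [0,0,0],"turn": 0},
  {"delta_pos": [0,0,0],"turn": 0},
])

```text
time: 19.57
tcp_pos: [0.4994, -0.0778, 0.0861]
orientation: [-0.551, 0.443, -0.443, 0.551]
contact_force: [-5.5, -0.3, 12.5]
width: 0.0156
```

Emit:
move_arm([
  {"delta_pos": [0,0.0015,0],"turn": 0},
  {"delta_pos": [0,0,0],"turn": 0},
  {"delta_pos": [0,0,0],"turn": 0},
])

```text
time: 19.82
tcp_pos: [0.4994, -0.0778, 0.0861]
orientation: [-0.551, 0.443, -0.443, 0.551]
contact_force: [-8.9, -0.2, 15.0]
width: 0.0157
```

Emit:
move_arm([
  {"delta_pos": [0,0,0],"turn": 0},
  {"delta_pos": [0,0,0],"turn": 0},
  {"delta_pos": [0,0,0],"turn": 0},
  {"delta_pos": [0,0,0],"turn": 0},
  {"delta_pos": [0,0,0],"turn": 0},
], grip=0.6)

```text
time: 20.23
tcp_pos: [0.4991, -0.0776, 0.0842]
orientation: [-0.551, 0.443, -0.443, 0.551]
contact_force: [0.9, -0.3, 0.3]
width: 0.0368
```

Emit:
move_arm([
  {"delta_pos": [0,-0.03,0],"turn": 0},
  {"delta_pos": [0,-0.06,0],"turn": 0},
  {"delta_pos": [0,-0.1,0],"turn": 0},
  {"delta_pos": [0,-0.12,0],"turn": 0},
  {"delta_pos": [0,-0.1,0],"turn": 0},
  {"delta_pos": [0,0,-0.1],"turn": 0},
  {"delta_pos": [0,0,-0.1],"turn": 0},
  {"delta_pos": [0,0,-0.05],"turn": 0},
  {"delta_pos": [0,0,0],"turn": 0},
  {"delta_pos": [0,0,0],"turn": 0},
  {"delta_pos": [0,0,0],"turn": 0},
])

```text
time: 21.15
tcp_pos: [0.4266, -0.0938, 0.2081]
orientation: [-0.551, 0.443, -0.444, 0.551]
contact_force: [-0.2, -0.5, -0.4]
width: 0.0371
```

```bash
python3 - <<'E'
from h import *
i=r.camera_info("wrist");p,d=r.camera("wrist")
u0=proj([[.4993,-.0778,.124]],i)[0];print(u0)
v,u=np.mgrid[0:300,150:500];X=i["origin"]+ray(np.c_[u.ravel(),v.ravel()],i)*d[v.ravel(),u.ravel()][:,None]
near=np.hypot(X[:,0]-.4993,X[:,1]+.0778)<.025
P=X[near&(X[:,2]>.115)];print("grip top",len(P),P.mean(0).round(4),"z pctl",np.percentile(P[:,2],[5,50,95]).round(4))
A=np.c_[P[:,:2]-P[:,:2].mean(0),np.ones(len(P))];print("slope",np.linalg.lstsq(A,P[:,2],rcond=None)[0].round(4))
Q=X[(np.hypot(X[:,0]-.4993,X[:,1]+.0778)<.04)&(X[:,2]>.07)&(X[:,2]<.095)];print("tongue/flange z",np.histogram(Q[:,2],bins=np.arange(.07,.096,.002)))
p2,_=r.camera("side")
im=np.hstack([cv2.resize(p[40:240,200:440],(400,333),interpolation=cv2.INTER_CUBIC),cv2.resize(p2[180:305,200:350],(400,333),interpolation=cv2.INTER_CUBIC)])
cv2.imwrite("pics/end.png",im[:,:,::-1])
E
```

```text
[323.19863496 115.7657397 ]
grip top 1782 [ 0.4982 -0.0769  0.1827] z pctl [0.1229 0.1245 0.3745]
slope [-5.5268 -0.7307  0.1827]
tongue/flange z (array([1739,   31,    0,  131, 2082, 3518,  135,  217,    5,    0,    0,
          0]), array([0.07 , 0.072, 0.074, 0.076, 0.078, 0.08 , 0.082, 0.084, 0.086,
       0.088, 0.09 , 0.092, 0.094]))
```

View pics/end.png

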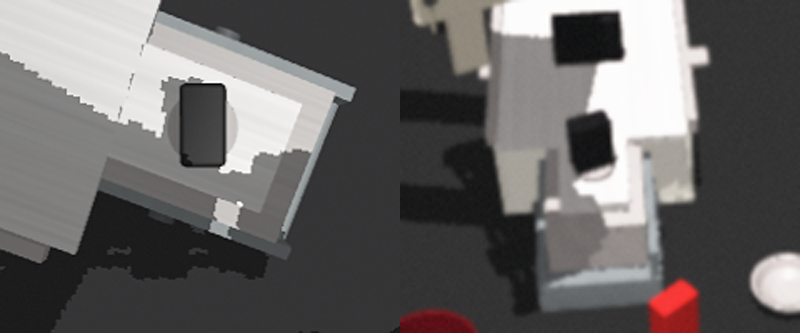

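The pin stands in the tongue at about crop pixel (203,125), with its flange flush on the tongue. In the side crop it is upright at (590,140). I'll check its tilt with a clean fit, look at the neighbours, and then hand in.

```bash
python3 - <<'E'
from h import *
i=r.camera_info("wrist");p,d=r.camera("wrist")
v,u=np.mgrid[60:180,260:390];X=i["origin"]+ray(np.c_[u.ravel(),v.ravel()],i)*d[v.ravel(),u.ravel()][:,None]
rad=np.hypot(X[:,0]-.4993,X[:,1]+.0778)
def fit(m):
    P=X[m];A=np.c_[P[:,:2]-P[:,:2].mean(0),np.ones(len(P))];print(m.sum(),P[:,:2].mean(0).round(4),np.linalg.lstsq(A,P[:,2],rcond=None)[0].round(4))
fit((rad<.022)&(abs(X[:,2]-.124)<.005))
fit((rad<.0135)&(abs(X[:,2]-.084)<.0025)); m=(rad>.016)&(rad<.022)&(abs(X[:,2]-.08)<.003);fit(m)
t,_=r.camera("top");a=np.load("top0.npz")["p"]
for n,(x0,x1,y0,y1) in dict(tub=(300,362,115,190),tumbler=(445,500,160,215),red=(372,398,262,290),turq=(445,500,270,358)).items():
    print(n,np.abs(t[y0:y1,x0:x1].astype(int)-a[y0:y1,x0:x1]).mean().round(1))
E
```

```text
1387 [ 0.4999 -0.0765] [-0.0015  0.0082  0.1242]
256 [ 0.4999 -0.0791] [0.0153 0.0138 0.0843]
1538 [ 0.4985 -0.0781] [0.0021 0.0008 0.0803]
tub 14.2
tumbler 12.2
red 18.8
turq 9.9
```

```bash
python3 - <<'E'
from h import *
print(r.finish_job(),r.sense()["time"])
E
```

```text
the job is handed in; nothing more can be done
the job is handed in; nothing more can be done
```

The lid is slid about 70 mm so its tongue covers the keeper. The black lock pin is pushed fully home through both holes and released. I handed in at about 21 s; no verdict was reported.

**Finding the hole:** the keeper's hole was visible before the tongue covered it, so I aligned the lid from the camera images. I then confirmed it by feel, lowering the pin in small steps until it passed the keeper's top with no resistance.

**Forces:** the plug resisted with about 5–6 N. I stopped when the flange seated, at about 15 N downward and 9 N sideways (about 17 N in all), below the 30 N limit.

**Seating:** after release, the depth image puts the flange top 4.0 mm above the tongue, which equals the flange's thickness. The grip top is at 124.2 mm against 124 mm expected, and it is level to within 0.5°. A smaller, noisier fit on the flange gave about 1°.

**Neighbours:** my before-and-after image check was inconclusive. The tub, tumbler and look-alikes all showed brightness changes, and I think these are the arm's shifting shadows. The arm did not go near the tub or the tumbler, and I felt no unexpected contact.

**Refused move:** one early move call was refused for its format before anything moved.

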